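# Slide the measuring cell's sticky cover shut and lock it with the tee key

### The arm

A 6-joint arm with a two-finger parallel gripper is mounted at the origin on the work surface. World frame = base frame: x ahead of the robot, y to its left, z up, the work surface at z = 0. Lengths are in mm, angles in rad, forces in N, time in s.
With the tool pointing down it reaches from about 275 to 975 mm from the base axis. Payload 8.4 kg.
Tool frame: the origin (TCP) lies on the centre line of the jaws, within the pads' length; the fingertips stand 19 mm ahead of it and the grasp point (between the pads) is the TCP; z points along the fingers, y is the line along which they close (so a half turn about z gives the same grasp; the last joint's range is limited). The gripper opens to 92 mm and grips with 3 to 60 N. Pads are 20 mm wide; open, the fingers measure 128 mm over their backs; the gripper's body (75 mm by 189 mm) begins 69 mm behind the grasp point.
Start: joints at [-1.321, 0.353, 1.633, -0, 1.155, -0.002], TCP at [155.716, -605.294, 233.583] pointing down, gripper open.
Joint ranges: [-2.63, 2.63], [-0.92, 2.1], [0.06, 2.66], [-1.3, 4.44], [0, 2.69], [-3.02, 3.02]. Speed limits (rad/s): [2.22, 2.22, 2.79, 3.14, 3.14, 3.14].

### API

Orientations are given as a 3x3 rotation matrix whose columns are the frame's x, y, z axes.
In Python, from workcell import get_obs, camera, hand_in gives the robot as it stands.
- The arm moves only by the tool play_rows, never from a script. Its argument "moves" is a list of rows, each a list of 7 numbers: the turn, a rotation vector about the tool's x, y, z in rad, then the shift along the tool's x, y, z in m, then the closure, from 0 (fully open) to 1 (shut). A call has 1 to 10 rows; each row shifts and turns the commanded pose from where the row before left it, along the tool's axes as they then stand; what a row does not reach is not made up. A row lasts 1/8 s, in which the tool goes at most 62.5 mm and 10.7 degrees, less where a joint would pass 70% of its speed; a pose out of reach is approached as far as the arm can. A call with a gripper value outside its range is refused whole. The fingers move at their own pace and stop on an object; "squeeze" is the grip in N (left out, the last holds). Time passes only in rows, so rows that do not move let the fingers close. It gives the time, the measured TCP pose, the force, the opening and the grip force at its end, in the units of the state.
- get_obs(): the state, without advancing time (a new reading comes with each control period).
- camera(name): name is "scene" or "side" or "wrist"; returns a dict with "color" (400x640x3 uint8, blue, green, red), "z_map" (400x640 float32, mm along the optical axis (not along the pixel's ray), 0 where there is no reading), "K" (3x3 intrinsics, pixels), "k1" (the pictures are not rectified: a ray, as slopes to the right and down, at radius r is drawn at 1 + k1 r^2 times it, then the intrinsics apply), "world_from_camera" (4x4, takes a point from camera to world coordinates); the wrist camera has in their place "T_tool_cam" (4x4, takes a point from camera to tool coordinates, whose origin is the TCP and whose axes are the flange's). Camera axes: x right, y down, z forward; pixel columns grow to the right and rows downward; lengths in mm; the calibration is good to about 2 mm. A picture is of the moment at which its call begins: read the wrist's pose just before it.
- hand_in(): hands the job in; it is judged then, once.
The state is a dict: "clock": time; "joint_pos": joint angles; "joint_velocities": joint speeds; "joint_efforts": joint torques, N m; "ee_pos": TCP position; "orientation": TCP orientation; "wrist_force": force on the tool from outside, world axes, zero at the start; "wrist_torque": the same for the moment, N m; "grip_width": finger opening in mm; "grasp_force": force on a finger pad.
Only numpy, scipy, OpenCV 4.12 (cv2) and the standard library are available. Lean on these libraries where they do the work, as an engineer would, in place of code of your own. Each camera call takes 0.05 s, during which the arm holds its last target. There are 200 camera calls.

### The job

First close the sliding cover of the grey measuring cell fully home: its tracks are sticky, so push its two blue lugs by turns, a little at a time, and never let one lug get more than 25 mm ahead of the other. Then take the red-handled tee key from its stand, set its square end down into the brass lock, turn the lock about half way clockwise, let go of the key, turn the hand back, take the handle again and turn the lock on to its stop. Leave the key standing in the lock and do not disturb the other things on the bench.

Things in the scene. Friction and masses are not known exactly. Their poses are not given: they have to be found in the camera images.
- cell: Grey measuring cell, fixed. Origin on the bench; x: the cover's closing direction (away from the robot), y left. Footprint x -150 to 175, y +-150 mm. Deck top z 90. White hood over x -150 to -55, top z 125; the cover's rear stays under it. Dark tracks at y +-120 to 150, tops z 102. Low ledge (top z 60) at x 90 to 175 with the lock at x 135, y 0.
- left_lug (a point): Top centre of the blue lug at the left (+y) end of the flat aluminium cover plate (plate top 94.5 mm above the bench). Lugs are 14 mm thick along the slide, 30 mm wide, 32 mm high: rear face 7 mm behind this point, top 126.5 mm above the bench. x axis: the cover's forward direction. When open, 48 mm of free room between a lug's rear face and the hood.
- right_lug (a point): The same for the right (-y) lug; the lugs are 190 mm apart.
- cover_left (a joint): Travel of the cover's left end along its track (m): 0 fully open, 0.07 fully home against a stop. The tracks are 220 mm apart, each 15 mm outside its lug. The end stays where it is left; pushing one lug (6 to 10 N) moves that end only, the plate turning about the other end.
- cover_right (a joint): The same for the right end.
- cover (a joint): Skew of the cover plate in the cell (rad): 0 square, positive when the right end is ahead; 0.132 means that one lug is 25 mm ahead of the other. It binds at 0.17.
- lock (a joint): Turn of the brass captive lock (rad), 0 to a stop at 2.8, growing clockwise seen from above; it starts between 0 and 0.25, stays where left and takes about 0.15 N m to turn. At the stop its red tongue points at the robot and lies over the edge of the closed cover.
- lock_seat (a point): Floor centre of the lock's square recess, 69 mm above the bench. Recess 17.6 mm square for the 16 mm key, 26 mm deep, mouth 95 mm above the bench, chamfered 1.5 mm, in a 44 mm brass block. Its sides lie along this point's x and y; x points along the red tongue (58 mm from the axis, top 100 mm above the bench), z up. The key enters in any of four quarter turns.
- stand: Black key stand fixed on the bench, 80 x 80 x 45 mm, origin at the centre of its underside, with an 18 mm square hole 35 mm deep from its top. It stands left or right of the cell.
- key: Loose steel tee key, about 0.2 kg, upright in the stand; origin at the centre of its lower end, z up the shank. Shank 16 mm square, sides along x and y (last 4 mm 13 mm square), 102 mm long; on top a red handle bar 100 mm long along x, 18 x 18 mm, its centre 109 mm above the origin. In the stand the origin is 10 mm above the bench.
- key_handle (a point): Centre of the key's red handle bar; x runs along the bar.
- beaker: Loose glass beaker, 68 mm across, 90 mm high, upright, origin under its centre; it stands on the other side of the cell from the key stand. Leave it alone.
- syringe: Loose clear syringe with a green plunger, 160 mm long, lying on the bench, origin on the bench under it. Leave it alone.
- mouse: Black computer mouse, 100 x 58 x 22 mm, origin under its centre. Leave it alone.
- bottle: Amber jar with a white cap, 60 mm across, 120 mm high, origin under its centre. Leave it alone.
Mind the look-alikes: they are no part of the job. What is shaped like the key but green or orange is not meant.

How it is judged:
By the outcome, as a careful person would: the job done as asked, in the order asked, and still so for the second after the job is handed in, with the robot touching nothing.
It also fails if it takes over 72 s, if anything falls off the work surface, if the arm or the gripper's body presses on something with over 40 N, if the wrist force passes 120 N, or if a joint passes its speed limit or range.

## Working session

There is one attempt and no reset: what is moved stays moved. The work goes in short steps, Python scripts to look and compute and a tool call to move; the robot and the scene stay as the last step left them, time stands still between calls to the robot, and variables do not carry over. Pictures are saved under pics/ and viewed, at most 10 in all, crops included, and the job is handed in when it is done.

Besides the shell and the picture viewer there is one more tool, called as name(argument=value, ...), one argument or row to a line, values as JSON. play_rows: Moves the arm, as the interface text tells. Its arguments: {"type":"object","properties":{"moves":{"type":"array"},"squeeze":{"type":"number"}},"required":["moves"]}

```bash
mkdir -p pics; ls
cat > h.py <<'E'
import numpy as np, cv2
from workcell import get_obs, camera, hand_in
def snap(n):
    o=get_obs(); c=camera(n)
    if n=="wrist":
        T=np.eye(4);T[:3,:3]=np.array(o["orientation"]).reshape(3,3);T[:3,3]=o["ee_pos"]
        c["world_from_camera"]=T@np.array(c["T_tool_cam"])
    return c
def cloud(c):
    K=np.array(c["K"]);h,w=c["z_map"].shape
    u,v=np.meshgrid(np.arange(w),np.arange(h))
    d=np.array([c["k1"],0,0,0,0],float)
    p=cv2.undistortPoints(np.stack([u,v],-1).reshape(-1,1,2).astype(float),K,d).reshape(h,w,2)
    z=c["z_map"].astype(float)
    P=np.stack([p[...,0]*z,p[...,1]*z,z],-1)
    T=np.array(c["world_from_camera"])
    W=P@T[:3,:3].T+T[:3,3]; W[z==0]=np.nan
    return W
E
python3 - <<'E'
from h import *
ims=[]
for n in("scene","side"):
    c=snap(n); np.savez(f"{n}0.npz",W=cloud(c),im=c["color"]); cv2.imwrite(f"pics/{n}0.png",c["color"]); print(n,np.round(c["world_from_camera"],2).tolist())
print(get_obs())
E
```

```text
pics
scene [[0.77, 0.47, -0.44, 1026.61], [0.64, -0.57, 0.51, -617.54], [-0.02, -0.67, -0.74, 1073.68], [0.0, 0.0, 0.0, 1.0]]
side [[0.99, -0.09, 0.08, 298.96], [-0.11, -0.66, 0.74, -1156.6], [-0.01, -0.75, -0.67, 1189.82], [0.0, 0.0, 0.0, 1.0]]
{'clock': 0.1, 'joint_pos': array([-1.32136394e+00,  3.53606204e-01,  1.63403460e+00, -2.16480243e-05,
        1.15517915e+00, -2.43261697e-03]), 'joint_velocities': array([ 0.00072089, -0.00031071, -0.00174193, -0.00041066, -0.00026416,
       -0.00012053]), 'joint_efforts': array([-9.49316632e-05, -5.94906092e+01, -3.34929407e+01,  6.98779430e-02,
        1.82047358e-02, -4.35763161e-05]), 'ee_pos': array([ 155.63054409, -604.89588102,  232.93245245]), 'orientation': array([[ 9.68447143e-01,  2.49218834e-01, -3.22155874e-04],
       [ 2.49219041e-01, -9.68446419e-01,  1.18442886e-03],
       [-1.68087221e-05, -1.22734413e-03, -9.99999247e-01]]), 'wrist_force': array([ 0.32576006, -0.23029753, -0.31556957]), 'wrist_torque': array([-0.037163  ,  0.0369966 ,  0.00904568]), 'grasp_force': 0.0, 'grip_width': 91.91509326941033}
```

View pics/scene0.png

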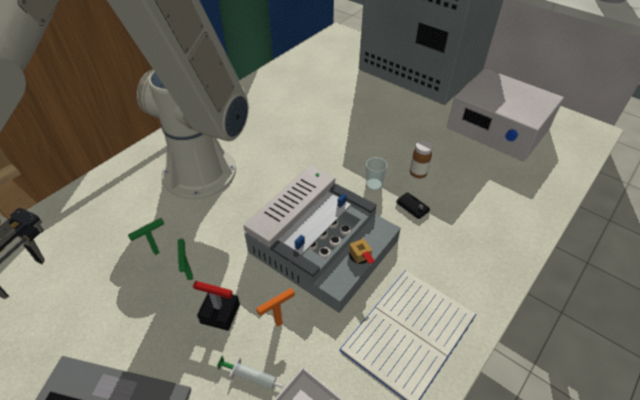

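View pics/side0.png

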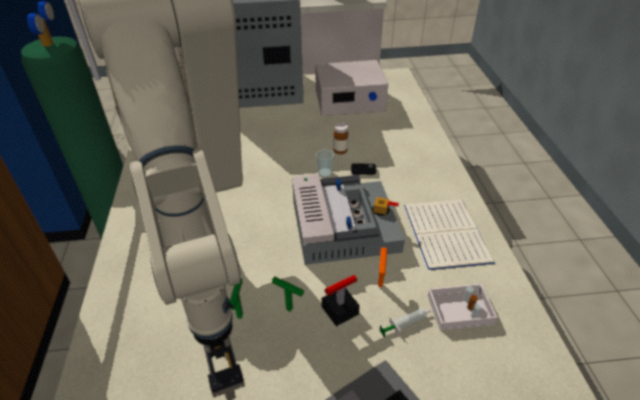

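The scene view shows the cell at about (320,235) with blue lugs at (299,242) and (342,201), and the lock at (361,251). The red key is in its stand at (213,290), with orange and green decoys beside it. Next I'll measure the coloured parts in both views.

Run:
```python
from h import *
R={"scene":dict(lugL=(333,190,352,212),lugR=(290,230,308,252),key=(188,278,236,300),tongue=(345,240,378,268),stand=(195,285,245,330),cell=(240,165,405,310)),
"side":dict(lugs=(335,175,360,232),key=(322,272,360,296),tongue=(370,192,402,218),stand=(320,285,360,325),cell=(288,168,405,265))}
for n in R:
    d=np.load(n+"0.npz");W=d["W"];im=d["im"];H=cv2.cvtColor(im,cv2.COLOR_BGR2HSV)
    h,s,v=[H[...,i].astype(int) for i in range(3)]
    cols=dict(blue=(h>100)&(h<130)&(s>120),red=((h<6)|(h>174))&(s>150)&(v>90),brass=(h>12)&(h<28)&(s>130))
    for k,(a,b,c,e) in R[n].items():
        for cn in (["blue"] if "lug" in k else ["red"] if k=="key" else ["red","brass"] if k=="tongue" else []):
            m=np.zeros_like(s,bool);m[b:e,a:c]=cols[cn][b:e,a:c]
            if k=="lugs" : 
                parts=[("far",m&(np.arange(400)[:,None]<205)),("near",m&(np.arange(400)[:,None]>=205))]
            else: parts=[("",m)]
            for q,mm in parts:
                P=W[mm];P=P[~np.isnan(P[:,0])]
                if len(P)==0: print(n,k,cn,"none");continue
                zt=np.percentile(P[:,2],95); T=P[P[:,2]>zt-6]
                uu,ss,vv=np.linalg.svd(T[:,:2]-T[:,:2].mean(0),full_matrices=False)
                pr=(T[:,:2]-T[:,:2].mean(0))@vv.T
                print(n,k,cn,q,len(P),"ztop",zt.round(1),"mean",T.mean(0).round(1),"med",np.median(T,0).round(1),"axis",vv[0].round(3),"ext",np.ptp(pr,axis=0).round(0))
    # cell: hood top, deck, ledge
    a,b,c,e=R[n]["cell"];P=W[b:e,a:c].reshape(-1,3)
    for nm,lo,hi in(("hood",121,129),("track",99,104.5),("ledge",57,63)):
        T=P[(P[:,2]>lo)&(P[:,2]<hi)][:,:2].astype(np.float32)
        print(n,nm,len(T),cv2.minAreaRect(T))
    a,b,c,e=R[n]["stand"];P=W[b:e,a:c].reshape(-1,3)
    T=P[(P[:,2]>41)&(P[:,2]<49)][:,:2].astype(np.float32); print(n,"stand",len(T),cv2.minAreaRect(T))
    for nm,(x0,y0) in {}.items(): pass
for n in("scene","side"):
    im=np.load(n+"0.npz")["im"]
s=np.load("scene0.npz")["im"][160:320,180:410]
cv2.imwrite("pics/crop0.png",cv2.resize(s,None,fx=3.4,fy=3.4,interpolation=cv2.INTER_CUBIC))
```

```text
scene lugL blue  61 ztop 126.9 mean [514.7 115.4 124.7] med [514.9 115.5 124.5] axis [ 0.182 -0.983] ext [29. 11.]
scene lugR blue  70 ztop 128.5 mean [520.5 -76.  125.6] med [520.3 -76.1 125.1] axis [ 0.064 -0.998] ext [25.  9.]
scene key red  274 ztop 128.9 mean [ 455.3 -322.1  126.4] med [ 455.9 -321.9  126.4] axis [0.922 0.388] ext [96. 19.]
scene tongue red  74 ztop 101.3 mean [683.1   9.   98.9] med [683.1   9.4  98.8] axis [ 0.879 -0.476] ext [34. 17.]
scene tongue brass  302 ztop 96.6 mean [645.2  24.   94.1] med [644.5  23.1  93.9] axis [-0.275 -0.961] ext [46. 47.]
scene hood 2543 ((450.01531982421875, -30.105453491210938), (212.7935791015625, 422.7813720703125), 15.08999252319336)
scene track 934 ((531.4652709960938, -21.717910766601562), (407.38720703125, 293.10052490234375), 68.34848022460938)
scene ledge 2477 ((571.7315673828125, 82.45399475097656), (505.0425109863281, 313.9432678222656), 78.31975555419922)
scene stand 640 ((452.7404479980469, -321.235595703125), (81.25944519042969, 82.9946060180664), 24.197057723999023)
side lugs blue far 37 ztop 125.8 mean [509.1 114.
[... 304 characters left out ...]

side tongue red  32 ztop 101.0 mean [677.4   7.9  97.8] med [677.1   7.3  97.5] axis [ 0.841 -0.54 ] ext [29. 17.]
side tongue brass  218 ztop 95.6 mean [641.9  23.9  93. ] med [642.3  23.   93.1] axis [-0.351 -0.937] ext [52. 42.]
side hood 1471 ((447.72857666015625, -44.54853820800781), (201.13990783691406, 439.7955322265625), 12.614230155944824)
side track 400 ((524.1067504882812, 19.129257202148438), (332.0289306640625, 304.1312255859375), 2.1762161254882812)
side ledge 892 ((520.5384521484375, 17.824859619140625), (324.8891296386719, 305.3484191894531), 2.2200427055358887)
side stand 436 ((450.618408203125, -323.3743896484375), (81.32286071777344, 81.6007080078125), 24.030902862548828)
```

View pics/crop0.png

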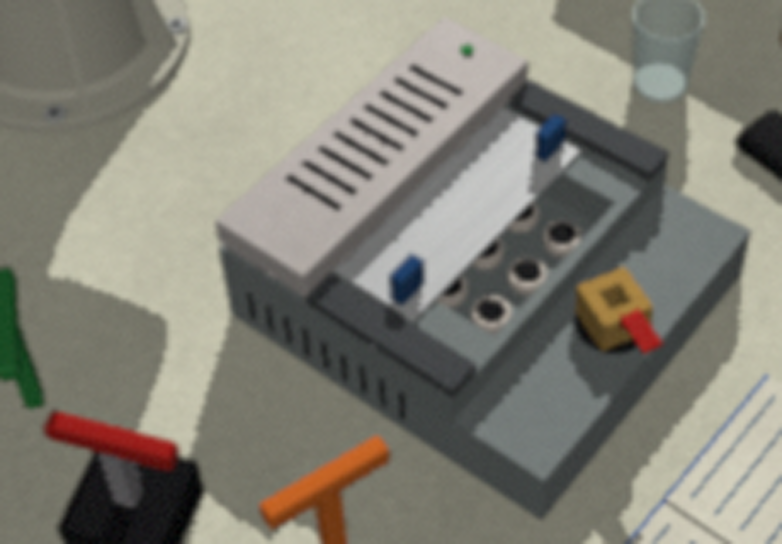

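The crop confirms the cover is open, the lugs are blue and the tongue points forward and right. Both cameras agree to about 5 mm, so I'll refine with the wrist camera from above the cell.

```bash
cat >> h.py <<'E'
def plan(x,y,z,yaw=None,step=0.06,tilt=True):
    "shift (tool axes, m) and turn needed from the measured pose, split into rows"
    o=get_obs();R=np.array(o["orientation"]).reshape(3,3);p=np.array(o["ee_pos"])
    d=R.T@(np.array([x,y,z])-p)/1000
    n=int(np.ceil(np.linalg.norm(d)/step))
    print("at",p.round(1),"yaw",round(float(np.arctan2(R[1,0],R[0,0])),4),"j6",o["joint_pos"][5].round(2))
    print("shift",d.round(4),"rows",n,"each",(d/max(n,1)).round(4))
    if yaw is not None:
        from scipy.spatial.transform import Rotation as S
        c,s=np.cos(yaw),np.sin(yaw);T=np.array([[c,s,0],[s,-c,0],[0,0,-1.]])
        r=S.from_matrix(R.T@T).as_rotvec();print("turn",r.round(4),"rows",int(np.ceil(np.linalg.norm(r)/.18)))
E
python3 - <<'E'
from h import *
plan(540,10,340,0.03)
c=snap("wrist");print(np.round(c["T_tool_cam"],2).tolist(),c["K"][0][0])
for n in("scene","side"):
    d=np.load(n+"0.npz");W=d["W"];H=cv2.cvtColor(d["im"],cv2.COLOR_BGR2HSV);h,s,v=cv2.split(H)
    for k,m in(("orange",(h>6)&(h<14)&(s>190)),("green",(h>55)&(h<80)&(s>140))):
        nn,l,st,ce=cv2.connectedComponentsWithStats(m.astype(np.uint8))
        for i in range(1,nn):
            if st[i,4]>40:
                P=W[l==i];P=P[~np.isnan(P[:,0])]
                if len(P) and np.median(P[:,2])>-50 and np.median(P[:,2])<250:print(n,k,ce[i].round(),P.min(0).round(),P.max(0).round())
E
```

```text
at [ 155.6 -604.9  232.9] yaw 0.2519 j6 -0.0
shift [ 0.5255 -0.4998 -0.1065] rows 13 each [ 0.0404 -0.0384 -0.0082]
turn [-1.200e-03  2.000e-04  2.219e-01] rows 2
[[0.0, -0.96, -0.29, 81.0], [1.0, 0.0, 0.0, 1.0], [-0.0, -0.29, 0.96, -151.18], [0.0, 0.0, 0.0, 1.0]] 345.5565406173878
scene orange [276. 305.] [ 575. -293.    5.] [ 611. -199.  122.]
scene green [148. 233.] [ 150. -352.   11.] [ 184. -260.  120.]
scene green [183. 260.] [ 272. -331.    5.] [ 350. -270.  123.]
side orange [382. 265.] [ 567. -298.    3.] [ 613. -126.  122.]
side green [ 73. 117.] [-624.  626. -538.] [-410.  831.  405.]
side green [288. 291.] [ 265. -335.    8.] [ 342. -274.  120.]
side green [236. 301.] [ 146. -628.    5.] [ 204. -279.  483.]
```

play_rows(
  moves=[
    [0, 0, 0, 0.04, -0.038, -0.008, 0],
    [0, 0, 0, 0.04, -0.038, -0.008, 0],
    [0, 0, 0, 0.04, -0.038, -0.008, 0],
    [0, 0, 0, 0.04, -0.038, -0.008, 0],
    [0, 0, 0, 0.04, -0.038, -0.008, 0],
    [0, 0, 0, 0.04, -0.038, -0.008, 0],
    [0, 0, 0, 0.04, -0.038, -0.008, 0],
    [0, 0, 0, 0.04, -0.038, -0.008, 0],
    [0, 0, 0, 0.04, -0.038, -0.008, 0],
    [0, 0, 0, 0.04, -0.038, -0.008, 0],
  ],
)

```text
clock: 1.4
ee_pos: [449.0, -135.9, 313.9]
orientation: [[0.968, 0.249, 0.0], [0.249, -0.968, -0.0], [0.0, 0.0, -1.0]]
wrist_force: [-0.5, 0.6, -0.0]
grip_width: 92.2
grasp_force: 0.0
```

play_rows(
  moves=[
    [0, 0, 0, 0.04, -0.038, -0.008, 1],
    [0, 0, 0, 0.04, -0.038, -0.008, 1],
    [0, 0, 0, 0.04, -0.038, -0.008, 1],
    [0, 0, 0.11, 0, 0, 0, 1],
    [0, 0, 0.11, 0, 0, 0, 1],
    [0, 0, 0, 0, 0, 0, 1],
    [0, 0, 0, 0, 0, 0, 1],
  ],
)

```text
clock: 2.28
ee_pos: [536.1, 2.6, 337.5]
orientation: [[0.999, 0.034, -0.0], [0.034, -0.999, 0.0], [-0.0, -0.0, -1.0]]
wrist_force: [-0.0, 0.6, 0.6]
grip_width: 23.8
grasp_force: 0.0
```

Run:
```python
from h import *
plan(540,10,340,0.03)
c=snap("wrist");np.savez("w1.npz",W=cloud(c),im=c["color"]);cv2.imwrite("pics/w1.png",c["color"])
```

```text
at [536.1   2.6 337.5] yaw 0.0339 j6 1.54
shift [ 0.0041 -0.0073 -0.0025] rows 1 each [ 0.0041 -0.0073 -0.0025]
turn [-0.0001  0.0002  0.0039] rows 1
```

View pics/w1.png

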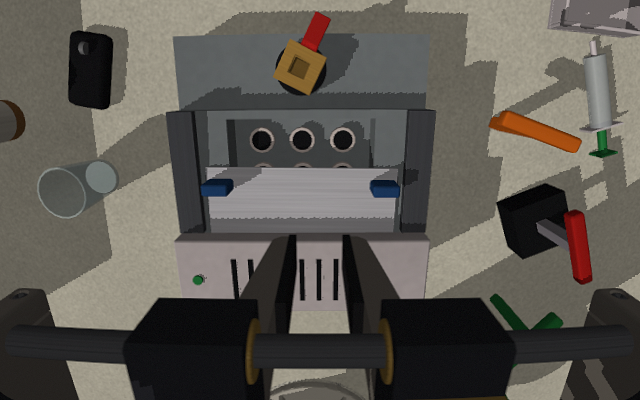

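The wrist view shows the whole cell: lugs at (217,188) and (384,188), the lock at (300,67), and the key bar at (578,247). I'll measure from this view.

```bash
cat >> h.py <<'E'
def feats(W,im):
    h,s,v=[x.astype(int) for x in cv2.split(cv2.cvtColor(im,cv2.COLOR_BGR2HSV))]
    C=dict(blue=((h>100)&(h<130)&(s>120),118,132),red=(((h<6)|(h>174))&(s>150)&(v>60),0,250),brass=((h>12)&(h<28)&(s>100),88,102))
    out=[]
    for k,(m,lo,hi) in C.items():
        n,l,st,ce=cv2.connectedComponentsWithStats((m&(W[...,2]>lo)&(W[...,2]<hi)).astype(np.uint8))
        for i in range(1,n):
            if st[i,4]>50:
                P=W[l==i];zt=np.percentile(P[:,2],90);P=P[abs(P[:,2]-zt)<6]
                r=cv2.minAreaRect(P[:,:2].astype(np.float32))
                print(k,ce[i].round(),st[i,4],"z",zt.round(1),"mean",P[:,:2].mean(0).round(1),"rect",np.round(r[0],1),np.round(r[1],1),round(r[2],1))
E
python3 - <<'E'
from h import *
d=np.load("w1.npz");W=d["W"];im=d["im"];feats(W,im)
# hood top edges and tracks
def line(m,ax):
    P=W[m];print(len(P),P.mean(0).round(1))
for nm,(a,b,c,e) in dict(trkL=(170,100,210,240),trkR=(398,100,440,240),ledge=(165,30,440,112),hood=(170,233,440,300)).items():
    P=W[b:e,a:c].reshape(-1,3);z={"t":(98,106),"l":(55,65),"h":(120,130)}[nm[0]]
    P=P[(P[:,2]>z[0])&(P[:,2]<z[1])];r=cv2.minAreaRect(P[:,:2].astype(np.float32));print(nm,len(P),np.median(P[:,2]).round(1),np.round(r[0],1),np.round(r[1],1),round(r[2],1),P[:,:2].min(0).round(),P[:,:2].max(0).round())
cv2.imwrite("pics/w1c.png",cv2.resize(im[5:105,250:350],None,fx=6,fy=6,interpolation=cv2.INTER_CUBIC))
E
```

```text
blue [215. 189.] 345 z 127.3 mean [512.9 115.1] rect [512.7 115.8] [13.9 29.3] 5.3
blue [386. 190.] 336 z 127.3 mean [518.2 -72.6] rect [517.8 -72.9] [29.8 12.7] 89.3
red [315.  31.] 622 z 101.1 mean [680.9  10.1] rect [681.   10.1] [17.6 36.3] 65.4
red [578. 246.] 1331 z 128.7 mean [ 456.2 -317.5] rect [ 453.2 -319.8] [98.7 19. ] 23.5
brass [299.  67.] 1455 z 96.2 mean [644.9  26.8] rect [644.9  26.3] [44.8 44. ] 65.8
trkL 3168 102.0 [522.3 150.2] [145.7  43.9] 0.7 [449. 128.] [595. 172.]
trkR 3283 102.1 [ 532.1 -112.9] [146.7  33.9] 0.6 [ 459. -131.] [606. -95.]
ledge 16782 60.1 [642.3  26.5] [ 85.9 301.1] 2.3 [ 595. -125.] [690. 179.]
hood 9928 125.0 [416.7  17.2] [ 79.3 299.9] 2.2 [ 373. -134.] [462. 168.]
```

View pics/w1c.png

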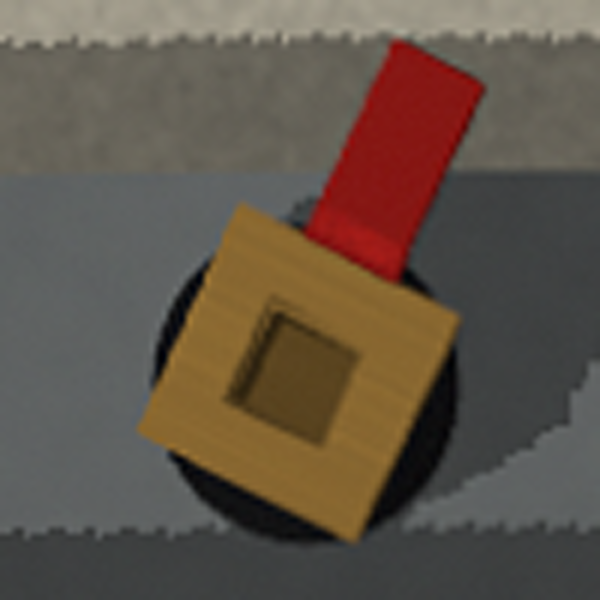

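play_rows(
  moves=[
    [0, 0, -0.005, -0.014, -0.0285, 0.0444, 1],
    [0, 0, 0, -0.014, -0.0285, 0.0444, 1],
    [0, 0, 0, -0.014, -0.0285, 0.0444, 1],
    [0, 0, 0, -0.014, -0.0285, 0.0444, 1],
    [0, 0, 0, 0, 0, 0, 1],
    [0, 0, 0, 0, 0, 0, 1],
  ],
)

```text
clock: 3.08
ee_pos: [477.4, 114.4, 161.1]
orientation: [[0.999, 0.038, 0.001], [0.038, -0.999, 0.0], [0.001, -0.0, -1.0]]
wrist_force: [-0.3, 0.1, 0.5]
grip_width: 0.6
grasp_force: 0.0
```

play_rows(
  moves=[
    [0, 0, 0, 0, 0, 0.019, 1],
    [0, 0, 0, 0, 0, 0.019, 1],
    [0, 0, 0, 0, 0, 0, 1],
    [0, 0, 0, 0, 0, 0, 1],
  ],
)

```text
clock: 3.58
ee_pos: [477.6, 114.3, 123.5]
orientation: [[0.999, 0.036, 0.002], [0.036, -0.999, 0.0], [0.002, -0.0, -1.0]]
wrist_force: [-0.6, -0.1, -0.1]
grip_width: 0.8
grasp_force: 0.0
```

Run:
```python
from h import *
plan(475.3,114.2,122,0.039);o=get_obs();print(o["wrist_force"],o["grip_width"],o["clock"])
c=snap("wrist");feats(cloud(c),c["color"])
```

```text
at [477.6 114.3 123.5] yaw 0.0362 j6 1.77
shift [-0.0023  0.      0.0014] rows 1 each [-0.0023  0.      0.0014]
turn [-0.0004 -0.0022 -0.0028] rows 1
[-0.62223985 -0.14931458 -0.11091297] 0.779886939804672 3.575
blue [314. 198.] 1953 z 127.1 mean [513.  116.5] rect [512.3 116.5] [13.5 29.5] 1.6
```

play_rows(
  moves=[
    [0, 0, 0, 0.008, 0, 0, 1],
    [0, 0, 0, 0.006, 0, 0, 1],
    [0, 0, 0, 0.004, 0, 0, 1],
    [0, 0, 0, 0.003, 0, 0, 1],
    [0, 0, 0, 0.003, 0, 0, 1],
  ],
)

```text
clock: 4.25
ee_pos: [498.4, 115.4, 121.6]
orientation: [[0.999, 0.037, -0.004], [0.037, -0.999, -0.0], [-0.004, 0.0, -1.0]]
wrist_force: [-6.5, 2.4, 5.0]
grip_width: 0.5
grasp_force: 3.6
```

play_rows(
  moves=[
    [0, 0, 0, 0.003, 0, 0, 1],
    [0, 0, 0, 0.003, 0, 0, 1],
  ],
)

```text
clock: 4.5
ee_pos: [504.2, 115.8, 121.5]
orientation: [[0.999, 0.037, -0.004], [0.037, -0.999, -0.0], [-0.004, -0.0, -1.0]]
wrist_force: [-7.2, 3.0, 5.2]
grip_width: 0.2
grasp_force: 3.7
```

Run:
```python
from h import *
o=get_obs();print(o["ee_pos"],o["wrist_force"],o["wrist_torque"])
c=snap("wrist");feats(cloud(c),c["color"])
```

```text
[504.21376318 115.8374457  121.53690646] [-7.19367961  2.98176881  5.17475162] [ 0.38444585  1.24037749 -0.06472959]
blue [315. 236.] 1949 z 127.1 mean [522.2 116.9] rect [521.  116.8] [14.7 29.6] 1.2
brass [509.  15.] 2349 z 96.0 mean [627.6  26.5] rect [624.9  29.4] [19.8 48.3] 4.3
```

play_rows(
  moves=[
    [0, 0, 0, 0.004, 0, 0, 1],
    [0, 0, 0, 0.003, 0, 0, 1],
    [0, 0, 0, 0.003, 0, 0, 1],
    [0, 0, 0, -0.015, 0, 0, 1],
    [0, 0, 0, -0.013, 0, 0, 1],
    [0, 0, 0, 0, 0.05, 0, 1],
    [0, 0, 0, 0, 0.05, 0, 1],
    [0, 0, 0, 0, 0.05, 0, 1],
    [0, 0, 0, 0, 0.04, 0, 1],
    [0, 0, 0, 0, 0, 0, 1],
  ],
)

```text
clock: 5.8
ee_pos: [494.6, -76.8, 122.1]
orientation: [[0.999, 0.034, 0.0], [0.034, -0.999, -0.0], [0.0, 0.0, -1.0]]
wrist_force: [-0.2, -1.2, -0.1]
grip_width: 0.1
grasp_force: 0.0
```

Run:
```python
from h import *
o=get_obs();print(o["ee_pos"],o["wrist_force"]);plan(494,-73,122,0.039)
c=snap("wrist");feats(cloud(c),c["color"])
```

```text
[494.6307439  -76.79192114 122.11128083] [-0.20735211 -1.21617028 -0.1264504 ]
at [494.6 -76.8 122.1] yaw 0.0336 j6 1.38
shift [-0.0005 -0.0038  0.0001] rows 1 each [-0.0005 -0.0038  0.0001]
turn [ 0.0005 -0.0004 -0.0054] rows 1
blue [308. 221.] 1944 z 127.1 mean [519.4 -72.2] rect [518.4 -72.1] [29.4 13.9] 85.7
brass [134.   3.] 114 z 95.6 mean [617.3  16.2] rect [617.   18.1] [3.4 8.9] 3.4
```

play_rows(
  moves=[
    [0, 0, -0.005, 0.004, -0.004, 0, 1],
    [0, 0, 0, 0.004, 0, 0, 1],
    [0, 0, 0, 0.005, 0, 0, 1],
    [0, 0, 0, 0.005, 0, 0, 1],
    [0, 0, 0, 0.005, 0, 0, 1],
    [0, 0, 0, 0.005, 0, 0, 1],
    [0, 0, 0, 0.004, 0, 0, 1],
    [0, 0, 0, 0.004, 0, 0, 1],
    [0, 0, 0, 0.003, 0, 0, 1],
  ],
)

```text
clock: 6.98
ee_pos: [531.4, -68.7, 121.2]
orientation: [[0.999, 0.044, -0.006], [0.044, -0.999, -0.001], [-0.006, 0.001, -1.0]]
wrist_force: [-9.4, -6.0, 3.4]
grip_width: 0.0
grasp_force: 4.7
```

Run:
```python
from h import *
o=get_obs();print(o["ee_pos"],o["wrist_force"]);
c=snap("wrist");feats(cloud(c),c["color"])
c=snap("scene");feats(cloud(c),c["color"])
```

```text
[531.44708089 -68.74617486 121.16930831] [-9.37529416 -5.983184    3.38993013]
blue [325. 236.] 1933 z 127.2 mean [549.4 -71.9] rect [548.3 -72.1] [14.2 29.2] 3.8
brass [134.  35.] 5393 z 95.9 mean [637.6  25.3] rect [644.1  26.6] [45.5 43.1] 65.7
red [368. 257.] 72 z 101.4 mean [683.1   8.8] rect [683.1   9.4] [17.3 33.7] 66.5
red [213. 290.] 291 z 128.5 mean [ 456.5 -322.1] rect [ 456.5 -321.4] [95.7 17.2] 23.4
brass [85. 63.] 657 z 100.5 mean [-774.8   86.3] rect [-775.7  133.1] [ 24.3 821. ] 0.2
brass [422. 155.] 61 z 97.6 mean [585.4 446.5] rect [585.7 448.1] [53.6 24.5] 26.5
brass [360. 247.] 200 z 96.7 mean [645.2  25.5] rect [645.8  26. ] [44.4 47.8] 66.6
```

play_rows(
  moves=[
    [0, 0, 0, 0.004, 0, 0, 1],
    [0, 0, 0, 0.004, 0, 0, 1],
    [0, 0, 0, -0.014, 0, 0, 1],
    [0, 0, 0, -0.014, 0, 0, 1],
    [0, 0, 0, -0.003, -0.045, 0, 1],
    [0, 0, 0, 0, -0.05, 0, 1],
    [0, 0, 0, 0, -0.05, 0, 1],
    [0, 0, 0, 0, -0.04, 0, 1],
    [0, 0, 0, 0, 0, 0, 1],
  ],
)

```text
clock: 8.2
ee_pos: [502.6, 117.0, 122.2]
orientation: [[0.999, 0.045, 0.001], [0.045, -0.999, 0.001], [0.001, -0.001, -1.0]]
wrist_force: [-0.1, -0.4, -0.7]
grip_width: 0.1
grasp_force: 0.0
```

Run:
```python
from h import *
o=get_obs();print(o["wrist_force"]);plan(500,116,122,0.039)
c=snap("wrist");feats(cloud(c),c["color"])
```

```text
[-0.07483802 -0.38854739 -0.71363317]
at [502.6 117.  122.2] yaw 0.0453 j6 1.75
shift [-0.0026  0.0008  0.0002] rows 1 each [-0.0026  0.0008  0.0002]
turn [-0.0006 -0.0007  0.0063] rows 1
blue [318. 205.] 1963 z 127.1 mean [535.4 117.4] rect [534.7 117.4] [13.6 29.5] 7.1
brass [513.  15.] 2294 z 95.9 mean [627.3  26.2] rect [624.7  29.2] [20.  45.9] 4.2
```

play_rows(
  moves=[
    [0, 0, 0.006, 0.008, 0, 0, 1],
    [0, 0, 0, 0.005, 0, 0, 1],
    [0, 0, 0, 0.005, 0, 0, 1],
    [0, 0, 0, 0.005, 0, 0, 1],
    [0, 0, 0, 0.005, 0, 0, 1],
    [0, 0, 0, 0.005, 0, 0, 1],
    [0, 0, 0, 0.005, 0, 0, 1],
    [0, 0, 0, 0.005, 0, 0, 1],
    [0, 0, 0, 0.004, 0, 0, 1],
  ],
)

```text
clock: 9.38
ee_pos: [548.6, 116.2, 121.5]
orientation: [[0.999, 0.034, -0.004], [0.034, -0.999, 0.001], [-0.004, -0.001, -1.0]]
wrist_force: [-7.2, 4.9, 3.6]
grip_width: 0.5
grasp_force: 3.9
```

Run:
```python
from h import *
o=get_obs();print(o["wrist_force"]);plan(554,118,122,0.039)
c=snap("wrist");feats(cloud(c),c["color"])
```

```text
[-7.23022887  4.92110002  3.62741473]
at [548.6 116.2 121.5] yaw 0.0342 j6 1.74
shift [ 0.0054 -0.0017 -0.0006] rows 1 each [ 0.0054 -0.0017 -0.0006]
turn [-0.0007  0.0044 -0.0048] rows 1
blue [312. 236.] 1945 z 127.1 mean [566.7 118.5] rect [565.5 118.5] [29.5 14.7] 88.6
red [539.  16.] 1432 z 101.0 mean [671.   14.7] rect [673.4  13.9] [19.2 21.1] 67.9
brass [500.  70.] 7298 z 95.9 mean [645.3  27.8] rect [645.4  26.4] [45.4 46.1] 65.6
```

play_rows(
  moves=[
    [0, 0, 0, 0.004, 0, 0, 1],
    [0, 0, 0, -0.016, 0, 0, 1],
    [0, 0, 0, -0.015, 0, 0, 1],
    [0, 0, -0.005, 0, 0.05, 0, 1],
    [0, 0, 0, 0, 0.05, 0, 1],
    [0, 0, 0, 0, 0.05, 0, 1],
    [0, 0, 0, 0, 0.038, 0, 1],
    [0, 0, 0, 0, 0, 0, 1],
  ],
)

```text
clock: 10.42
ee_pos: [530.0, -74.6, 122.1]
orientation: [[0.999, 0.038, 0.0], [0.038, -0.999, -0.0], [0.0, 0.0, -1.0]]
wrist_force: [0.5, 0.5, 0.3]
grip_width: 0.3
grasp_force: 0.0
```

Run:
```python
from h import *
o=get_obs();print(o["wrist_force"]);plan(529,-71,122,0.039)
c=snap("wrist");feats(cloud(c),c["color"])
```

```text
[0.5216344  0.51324811 0.2965116 ]
at [530.  -74.6 122.1] yaw 0.0375 j6 1.39
shift [-0.0009 -0.0036  0.0001] rows 1 each [-0.0009 -0.0036  0.0001]
turn [ 0.0005 -0.0004 -0.0015] rows 1
blue [310. 210.] 1943 z 127.1 mean [560.3 -70.8] rect [559.5 -70.9] [29.4 13.5] 87.2
brass [123.  34.] 5270 z 95.9 mean [637.4  25.4] rect [643.7  26.9] [45.9 42.8] 66.0
```

play_rows(
  moves=[
    [0, 0, 0, 0.008, -0.004, 0, 1],
    [0, 0, 0, 0.005, 0, 0, 1],
    [0, 0, 0, 0.005, 0, 0, 1],
    [0, 0, 0, 0.005, 0, 0, 1],
    [0, 0, 0, 0.005, 0, 0, 1],
    [0, 0, 0, 0.005, 0, 0, 1],
    [0, 0, 0, 0.005, 0, 0, 1],
  ],
)

```text
clock: 11.35
ee_pos: [566.1, -66.5, 121.3]
orientation: [[0.999, 0.043, -0.006], [0.043, -0.999, -0.001], [-0.006, 0.001, -1.0]]
wrist_force: [-9.7, -6.2, 4.7]
grip_width: 0.1
grasp_force: 4.9
```

play_rows(
  moves=[
    [0, 0, 0, 0.002, 0, 0, 1],
  ],
)

```text
clock: 11.48
ee_pos: [566.9, -66.4, 121.2]
orientation: [[0.999, 0.043, -0.009], [0.043, -0.999, -0.001], [-0.009, 0.001, -1.0]]
wrist_force: [-18.5, -6.4, 13.2]
grip_width: 0.6
grasp_force: 9.1
```

play_rows(
  moves=[
    [0, 0, 0, 0.002, 0, 0, 1],
  ],
)

```text
clock: 11.6
ee_pos: [567.2, -66.4, 121.2]
orientation: [[0.999, 0.043, -0.012], [0.043, -0.999, -0.001], [-0.012, 0.0, -1.0]]
wrist_force: [-24.3, -7.4, 19.1]
grip_width: 0.3
grasp_force: 12.3
```

Run:
```python
from h import *
o=get_obs();print(o["wrist_force"]);plan(572,-71,122,0.039)
c=snap("wrist");feats(cloud(c),c["color"])
```

```text
[-24.33270278  -7.37816552  19.13632495]
at [567.2 -66.4 121.2] yaw 0.0431 j6 1.41
shift [ 0.0046  0.0048 -0.0009] rows 1 each [ 0.0046  0.0048 -0.0009]
turn [0.0005 0.0121 0.0041] rows 1
blue [327. 237.] 1935 z 127.1 mean [584.8 -70.6] rect [583.5 -70.9] [14.4 29.3] 2.8
red [160.  26.] 2182 z 100.9 mean [676.2  11.3] rect [678.   11.6] [18.9 30.2] 65.5
brass [141.  94.] 6916 z 95.9 mean [644.8  25.6] rect [644.5  26.4] [45.  44.7] 65.7
```

play_rows(
  moves=[
    [0, 0, 0, -0.015, 0, 0, 1],
    [0, 0, 0, -0.015, 0, 0, 1],
    [0, 0, 0, 0, -0.05, 0, 1],
    [0, 0, 0, 0, -0.05, 0, 1],
    [0, 0, 0, 0, -0.05, 0, 1],
    [0, 0, 0, 0, -0.035, 0, 1],
    [0, 0, 0, 0, 0, 0, 1],
  ],
)

```text
clock: 12.52
ee_pos: [534.7, 119.3, 122.2]
orientation: [[0.999, 0.044, 0.001], [0.044, -0.999, 0.001], [0.001, -0.001, -1.0]]
wrist_force: [-0.7, -0.2, -0.2]
grip_width: 0.7
grasp_force: 0.0
```

Run:
```python
from h import *
o=get_obs();print(o["wrist_force"]);plan(559,118,122,0.039)
c=snap("wrist");feats(cloud(c),c["color"])
```

```text
[-0.65721437 -0.15427442 -0.19046374]
at [534.7 119.3 122.2] yaw 0.0444 j6 1.74
shift [0.0242 0.0024 0.0002] rows 1 each [0.0242 0.0024 0.0002]
turn [-0.0005 -0.0009  0.0054] rows 1
blue [321. 194.] 1993 z 127.2 mean [572.6 118.9] rect [571.9 118.9] [13.3 29.5] 3.6
red [550.   5.] 318 z 100.9 mean [664.2  13.7] rect [663.6  14.6] [ 6.5 15.4] 4.2
brass [511.  48.] 7071 z 96.0 mean [643.6  27.3] rect [644.9  26.5] [45.7 45.2] 65.6
```

play_rows(
  moves=[
    [0, 0, 0.005, 0.008, 0, 0, 1],
    [0, 0, 0, 0.006, 0, 0, 1],
    [0, 0, 0, 0.004, 0, 0, 1],
    [0, 0, 0, 0.004, 0, 0, 1],
  ],
)

```text
clock: 13.08
ee_pos: [556.1, 117.0, 121.8]
orientation: [[0.999, 0.035, -0.003], [0.035, -0.999, -0.0], [-0.003, 0.0, -1.0]]
wrist_force: [-7.4, -0.6, 4.8]
grip_width: 0.0
grasp_force: 3.4
```

play_rows(
  moves=[
    [0, 0, 0, 0.002, 0, 0, 1],
  ],
)

```text
clock: 13.2
ee_pos: [557.5, 117.2, 121.6]
orientation: [[0.999, 0.035, -0.004], [0.035, -0.999, -0.001], [-0.004, 0.001, -1.0]]
wrist_force: [-6.9, -1.4, 4.1]
grip_width: 0.1
grasp_force: 3.4
```

play_rows(
  moves=[
    [0, 0, 0, 0.002, 0, 0, 1],
  ],
)

```text
clock: 13.32
ee_pos: [559.3, 117.3, 121.6]
orientation: [[0.999, 0.035, -0.004], [0.035, -0.999, -0.001], [-0.004, 0.001, -1.0]]
wrist_force: [-7.2, -0.7, 4.2]
grip_width: 0.7
grasp_force: 3.4
```

play_rows(
  moves=[
    [0, 0, 0, 0.002, 0, 0, 1],
  ],
)

```text
clock: 13.45
ee_pos: [560.3, 117.4, 121.6]
orientation: [[0.999, 0.035, -0.006], [0.035, -0.999, -0.001], [-0.006, 0.001, -1.0]]
wrist_force: [-12.7, -0.6, 12.4]
grip_width: 0.5
grasp_force: 6.9
```

play_rows(
  moves=[
    [0, 0, 0, 0.002, 0, 0, 1],
  ],
)

```text
clock: 13.58
ee_pos: [560.5, 117.3, 121.4]
orientation: [[0.999, 0.035, -0.01], [0.035, -0.999, -0.001], [-0.01, 0.001, -1.0]]
wrist_force: [-19.9, -0.3, 15.3]
grip_width: 0.3
grasp_force: 10.1
```

Run:
```python
from h import *
o=get_obs();print(o["wrist_force"]);plan(559,118,122,0.039)
c=snap("wrist");feats(cloud(c),c["color"])
```

```text
[-19.94838796  -0.32435699  15.28398555]
at [560.5 117.3 121.4] yaw 0.0351 j6 1.74
shift [-0.0015 -0.0007 -0.0006] rows 1 each [-0.0015 -0.0007 -0.0006]
turn [ 0.0008  0.0099 -0.0039] rows 1
blue [314. 237.] 1936 z 127.1 mean [577.8 119. ] rect [576.8 118.9] [14.  29.3] 1.5
red [547.  28.] 2332 z 101.0 mean [677.9  11.8] rect [679.9  11.1] [19.2 34.8] 66.2
brass [499.  94.] 6981 z 95.9 mean [645.6  27.7] rect [645.   26.7] [45.5 44.5] 65.9
```

play_rows(
  moves=[
    [0, -0.01, 0, -0.012, 0, 0, 1],
    [0, 0, 0, 0, 0, -0.06, 1],
    [0, 0, 0, 0, 0, -0.06, 1],
    [0, 0, 0, -0.0122, 0.0543, -0.001, 0],
    [0, 0, 0, -0.0122, 0.0543, -0.001, 0],
    [0, 0, 0, -0.0122, 0.0543, -0.001, 0],
    [0, 0, 0, -0.0122, 0.0543, -0.001, 0],
    [0, 0, 0, -0.0122, 0.0543, -0.001, 0],
    [0, 0, 0, -0.0122, 0.0543, -0.001, 0],
    [0, 0, 0, -0.0122, 0.0543, -0.001, 0],
  ],
)

```text
clock: 14.88
ee_pos: [482.0, -267.3, 250.1]
orientation: [[0.999, 0.035, -0.009], [0.035, -0.999, -0.001], [-0.009, 0.0, -1.0]]
wrist_force: [0.0, 0.1, 0.4]
grip_width: 68.3
grasp_force: 0.0
```

play_rows(
  moves=[
    [0, 0, 0, -0.0122, 0.0543, -0.001, 0],
    [0, 0, -0.15, 0, 0, 0, 0],
    [0, 0, -0.15, 0, 0, 0, 0],
    [0, 0, -0.07, 0, 0, 0, 0],
    [0, 0, 0, 0, 0, 0, 0],
    [0, 0, 0, 0, 0, 0, 0],
  ],
)

```text
clock: 15.62
ee_pos: [472.3, -320.0, 250.9]
orientation: [[0.919, 0.393, -0.01], [0.393, -0.919, -0.0], [-0.009, -0.003, -1.0]]
wrist_force: [-0.9, 1.0, 0.3]
grip_width: 91.9
grasp_force: 0.0
```

Run:
```python
from h import *
plan(454,-320,120,0.41)
c=snap("wrist");W=cloud(c);np.savez("w2.npz",W=W,im=c["color"]);feats(W,c["color"]);cv2.imwrite("pics/w2.png",c["color"])
c=snap("scene");feats(cloud(c),c["color"])
```

```text
at [ 472.3 -320.   250.9] yaw 0.4042 j6 0.57
shift [-0.0156 -0.0067  0.1311] rows 3 each [-0.0052 -0.0022  0.0437]
turn [-0.0035  0.0092 -0.0059] rows 1
red [310. 209.] 2267 z 128.7 mean [ 456.3 -319.5] rect [ 452.6 -320.5] [98.7 17.5] 23.3
red [368. 257.] 75 z 100.8 mean [683.2   8.8] rect [682.7   9.1] [17.1 35.6] 68.0
red [216. 291.] 235 z 128.5 mean [ 467.  -317.7] rect [ 458.3 -320.2] [90.8 18.5] 24.4
brass [54. 78.] 430 z 100.5 mean [-774.5  -46.6] rect [-773.5  -32.5] [ 23.9 490. ] 0.1
brass [422. 156.] 63 z 97.6 mean [582.7 445.6] rect [583. 447.] [50.9 21.1] 21.2
brass [360. 247.] 198 z 96.3 mean [645.4  25.7] rect [646.1  26. ] [44.3 46.8] 65.5
```

View pics/w2.png

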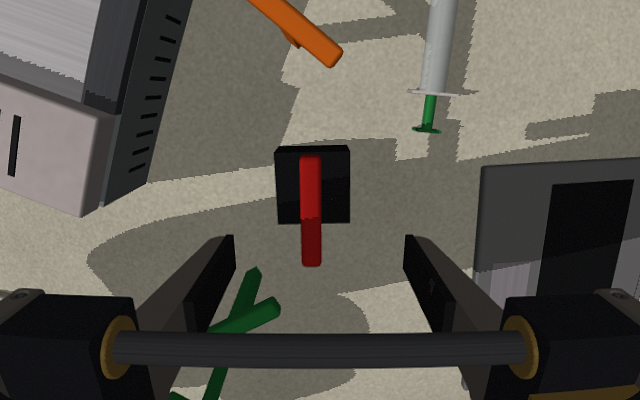

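play_rows(
  moves=[
    [-0.003, 0.009, -0.003, -0.0165, -0.0073, 0, 0],
    [0, 0, 0, 0, 0, 0.045, 0],
    [0, 0, 0, 0, 0, 0.045, 0],
    [0, 0, 0, 0, 0, 0, 0],
    [0, 0, 0, 0, 0, 0, 0],
  ],
  squeeze=40,
)

```text
clock: 16.35
ee_pos: [454.4, -320.2, 162.6]
orientation: [[0.918, 0.397, 0.001], [0.397, -0.918, -0.0], [0.0, 0.001, -1.0]]
wrist_force: [-0.8, 0.3, 0.1]
grip_width: 91.8
grasp_force: 0.0
```

Run:
```python
from h import *
plan(452.6,-320.5,119,0.407)
```

```text
at [ 454.4 -320.2  162.6] yaw 0.4085 j6 0.55
shift [-0.0018 -0.0005  0.0436] rows 1 each [-0.0018 -0.0005  0.0436]
turn [ 0.0005 -0.0004  0.0015] rows 1
```

play_rows(
  moves=[
    [0, 0, 0, -0.0018, -0.0005, 0.022, 0],
    [0, 0, 0, 0, 0, 0.022, 0],
    [0, 0, 0, 0, 0, 0, 0],
    [0, 0, 0, 0, 0, 0, 1],
    [0, 0, 0, 0, 0, 0, 1],
    [0, 0, 0, 0, 0, 0, 1],
    [0, 0, 0, 0, 0, 0, 1],
    [0, 0, 0, 0, 0, 0, 1],
    [0, 0, 0, 0, 0, 0, 1],
  ],
  squeeze=40,
)

```text
clock: 17.48
ee_pos: [452.3, -319.9, 117.1]
orientation: [[0.918, 0.398, -0.001], [0.398, -0.918, 0.001], [-0.0, -0.001, -1.0]]
wrist_force: [0.5, 0.6, 0.0]
grip_width: 34.2
grasp_force: 0.0
```

Run:
```python
from h import *
plan(452.6,-320.5,119,0.407);o=get_obs();print(o["grip_width"],o["grasp_force"],o["wrist_force"],o["wrist_torque"])
```

```text
at [ 452.3 -319.9  117.1] yaw 0.4088 j6 0.54
shift [ 0.      0.0006 -0.0019] rows 1 each [ 0.      0.0006 -0.0019]
turn [-0.0007  0.0004  0.0018] rows 1
34.18665994068356 0.0 [0.52860694 0.57506381 0.04819514] [-1.46464305e-02  4.29210001e-05 -4.15023667e-03]
```

play_rows(
  moves=[
    [0, 0, 0, 0, 0, 0, 1],
    [0, 0, 0, 0, 0, 0, 1],
    [0, 0, 0, 0, 0, 0, 1],
    [0, 0, 0, 0, 0, 0, 1],
  ],
)

```text
clock: 17.98
ee_pos: [452.3, -320.0, 117.1]
orientation: [[0.918, 0.397, -0.001], [0.397, -0.918, 0.0], [-0.0, -0.001, -1.0]]
wrist_force: [-0.3, -0.1, -0.4]
grip_width: 17.5
grasp_force: 40.0
```

play_rows(
  moves=[
    [0, 0, 0, 0, 0, -0.015, 1],
    [0, 0, 0, 0, 0, -0.02, 1],
    [0, 0, 0, 0, 0, -0.03, 1],
    [0, 0, 0, 0, 0, -0.04, 1],
    [0, 0, 0, 0, 0, -0.03, 1],
    [0, 0, 0, 0, 0, -0.015, 1],
    [0, 0, 0, 0, 0, 0, 1],
  ],
)

```text
clock: 18.85
ee_pos: [452.6, -320.2, 268.0]
orientation: [[0.918, 0.397, 0.001], [0.397, -0.918, -0.0], [0.001, 0.001, -1.0]]
wrist_force: [0.0, 0.0, -3.0]
grip_width: 18.0
grasp_force: 40.0
```

Run:
```python
from h import *
plan(645,26.5,267,1.149);o=get_obs();print(o["grip_width"],o["grasp_force"],o["wrist_force"],o["wrist_torque"])
c=snap("wrist");feats(cloud(c),c["color"])
```

```text
at [ 452.6 -320.2  268. ] yaw 0.4088 j6 0.54
shift [ 0.3143 -0.2417  0.001 ] rows 7 each [ 0.0449 -0.0345  0.0001]
turn [ 9.000e-04 -2.000e-04 -7.402e-01] rows 5
17.975999117718924 39.99929487705231 [ 0.03821413  0.04285749 -2.97468001] [-0.03032703  0.00966339 -0.06597248]
```

play_rows(
  moves=[
    [0, 0, 0, 0.045, -0.0345, 0, 1],
    [0, 0, 0, 0.045, -0.0345, 0, 1],
    [0, 0, 0, 0.045, -0.0345, 0, 1],
    [0, 0, 0, 0.045, -0.0345, 0, 1],
    [0, 0, 0, 0.045, -0.0345, 0, 1],
    [0, 0, 0, 0.045, -0.0345, 0, 1],
    [0, 0, 0, 0.044, -0.0345, 0, 1],
    [0, 0, -0.15, 0, 0, 0, 1],
    [0, 0, -0.15, 0, 0, 0, 1],
    [0, 0, -0.15, 0, 0, 0, 1],
  ],
)

```text
clock: 20.15
ee_pos: [643.6, 26.7, 264.8]
orientation: [[0.649, 0.761, -0.004], [0.761, -0.649, 0.0], [-0.002, -0.003, -1.0]]
wrist_force: [0.2, -0.1, -2.0]
grip_width: 17.6
grasp_force: 40.0
```

play_rows(
  moves=[
    [0, 0, -0.15, 0, 0, 0, 1],
    [0, 0, -0.14, 0, 0, 0, 1],
    [0, 0, 0, 0, 0, 0, 1],
    [0, 0, 0, 0, 0, 0, 1],
  ],
)

```text
clock: 20.65
ee_pos: [644.1, 26.4, 266.1]
orientation: [[0.412, 0.911, -0.002], [0.911, -0.412, 0.0], [-0.001, -0.002, -1.0]]
wrist_force: [0.2, 0.0, -3.0]
grip_width: 17.8
grasp_force: 40.0
```

Run:
```python
from h import *
plan(645,26.5,214,1.149);o=get_obs();print(o["grip_width"],o["grasp_force"],o["wrist_force"],o["wrist_torque"])
c=snap("wrist");W=cloud(c);np.savez("w3.npz",W=W,im=c["color"]);feats(W,c["color"]);cv2.imwrite("pics/w3.png",c["color"])
```

```text
at [644.1  26.4 266.1] yaw 1.1457 j6 0.46
shift [0.0005 0.0009 0.0521] rows 1 each [0.0005 0.0009 0.0521]
turn [-0.0022  0.0006 -0.0033] rows 1
17.786832001431385 39.99930739402771 [ 0.16465623  0.0407446  -3.04159511] [-0.05363902 -0.07544256 -0.02574696]
blue [202. 123.] 601 z 127.2 mean [577.7 119.1] rect [577.  119.1] [13.6 29.1] 0.3
red [361. 181.] 726 z 101.0 mean [680.9  10.7] rect [681.1  10.3] [17.9 36.1] 65.7
brass [322. 166.] 624 z 96.1 mean [652.3  37.7] rect [644.8  26.7] [43.9 44. ] 65.1
```

View pics/w3.png

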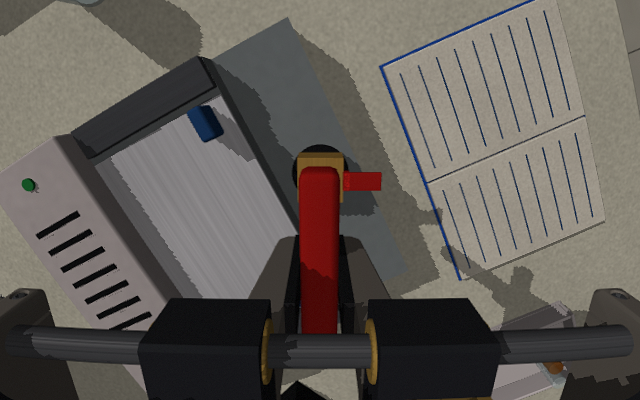

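play_rows(
  moves=[
    [0, 0, -0.003, 0.0005, 0.0009, 0.03, 1],
    [0, 0, 0, 0, 0, 0.02, 1],
    [0, 0, 0, 0, 0, 0.006, 1],
    [0, 0, 0, 0, 0, 0.004, 1],
    [0, 0, 0, 0, 0, 0, 1],
  ],
)

```text
clock: 21.32
ee_pos: [645.8, 26.5, 207.7]
orientation: [[0.407, 0.913, 0.0], [0.913, -0.407, 0.0], [0.001, -0.0, -1.0]]
wrist_force: [-0.3, -0.1, -2.5]
grip_width: 17.8
grasp_force: 40.0
```

play_rows(
  moves=[
    [0, 0, 0, 0, 0, 0.004, 1],
    [0, 0, 0, 0, 0, 0.003, 1],
  ],
)

```text
clock: 21.58
ee_pos: [645.7, 26.5, 200.4]
orientation: [[0.407, 0.913, 0.0], [0.913, -0.407, 0.0], [0.0, -0.0, -1.0]]
wrist_force: [-0.2, 0.1, -3.6]
grip_width: 17.7
grasp_force: 40.0
```

play_rows(
  moves=[
    [0, 0, 0, 0, 0, 0.003, 1],
    [0, 0, 0, 0, 0, 0.003, 1],
  ],
)

```text
clock: 21.82
ee_pos: [645.5, 26.5, 194.0]
orientation: [[0.407, 0.914, -0.001], [0.914, -0.407, 0.0], [0.0, -0.001, -1.0]]
wrist_force: [-0.9, -0.2, -2.6]
grip_width: 17.7
grasp_force: 40.0
```

Run:
```python
from h import *
plan(645,26.5,176,1.149);o=get_obs();print(o["grip_width"],o["grasp_force"],o["wrist_force"],o["wrist_torque"])
```

```text
at [645.5  26.5 194. ] yaw 1.1518 j6 0.46
shift [-0.0002 -0.0004  0.018 ] rows 1 each [-0.0002 -0.0004  0.018 ]
turn [-0.0007 -0.0002  0.0028] rows 1
17.666410688137415 39.99936282634735 [-0.87492466 -0.21513971 -2.59809039] [ 0.04508857 -0.08951257 -0.03196599]
```

play_rows(
  moves=[
    [0, 0, 0, 0, 0, 0.003, 1],
    [0, 0, 0, 0, 0, 0.003, 1],
    [0, 0, 0, 0, 0, 0.003, 1],
    [0, 0, 0, 0, 0, 0.003, 1],
  ],
)

```text
clock: 22.32
ee_pos: [645.5, 26.5, 182.0]
orientation: [[0.407, 0.913, -0.001], [0.913, -0.407, 0.0], [0.0, -0.001, -1.0]]
wrist_force: [0.1, -0.4, -2.1]
grip_width: 17.9
grasp_force: 40.0
```

play_rows(
  moves=[
    [0, 0, 0, 0, 0, 0.002, 1],
    [0, 0, 0, 0, 0, 0.002, 1],
  ],
)

```text
clock: 22.58
ee_pos: [645.5, 26.5, 178.1]
orientation: [[0.407, 0.914, -0.001], [0.914, -0.407, 0.0], [0.0, -0.001, -1.0]]
wrist_force: [1.0, 0.3, -2.2]
grip_width: 17.9
grasp_force: 40.0
```

play_rows(
  moves=[
    [0, 0, 0, 0, 0, 0.0015, 1],
  ],
)

```text
clock: 22.7
ee_pos: [645.5, 26.5, 176.6]
orientation: [[0.407, 0.913, -0.001], [0.913, -0.407, 0.0], [0.0, -0.001, -1.0]]
wrist_force: [-0.6, -0.6, -3.4]
grip_width: 17.9
grasp_force: 40.0
```

play_rows(
  moves=[
    [0, 0, 0, 0, 0, 0.001, 1],
    [0, 0, 0.1, 0, 0, 0, 1],
    [0, 0, 0.12, 0, 0, 0, 1],
    [0, 0, 0.12, 0, 0, 0, 1],
  ],
)

```text
clock: 23.2
ee_pos: [645.3, 27.1, 176.1]
orientation: [[0.691, 0.723, -0.001], [0.723, -0.691, 0.001], [0.0, -0.002, -1.0]]
wrist_force: [-2.2, 2.6, 1.6]
grip_width: 17.7
grasp_force: 40.0
```

Run:
```python
from h import *
plan(645.5,26.5,175.6,-0.2);o=get_obs();print(o["grip_width"],o["grasp_force"],o["wrist_force"],o["wrist_torque"])
c=snap("wrist");feats(cloud(c),c["color"])
c=snap("scene");feats(cloud(c),c["color"])
```

```text
at [645.3  27.1 176.1] yaw 0.8079 j6 0.8
shift [-0.0003  0.0005  0.0005] rows 1 each [-0.0003  0.0005  0.0005]
turn [-1.6000e-03  3.0000e-04  1.0079e+00] rows 6
17.713413548357153 40.009551644325256 [-2.2218569   2.63456064  1.60823117] [0.58794396 0.41759431 0.20657454]
blue [140. 196.] 1096 z 127.0 mean [578.7 118.8] rect [577.8 118.9] [13.  30.4] 3.0
blue [349. 374.] 167 z 127.1 mean [581.6 -72.2] rect [582.6 -72.5] [10.5 20. ] 0.6
red [318. 248.] 6121 z 187.7 mean [654.4  36.1] rect [651.   32.7] [82.2 17.8] 46.6
red [375. 207.] 1310 z 100.9 mean [677.1   3.7] rect [677.    3.2] [18.3 36.2] 54.0
brass [344. 210.] 569 z 96.0 mean [659.1  15.4] rect [660.4  15.9] [43.4  8.8] 48.3
brass [292. 207.] 571 z 95.9 mean [634.   42.4] rect [631.6  40.7] [37.7  9.3] 46.6
red [352. 228.] 88 z 187.0 mean [629.    2.5] rect [628.1   3.5] [32.9 16.9] 38.3
red [365. 258.] 73 z 101.5 mean [679.    1.8] rect [679.4   1.6] [16.9 34.8] 52.1
brass [85. 63.] 640 z 100.7 mean [-774.2   92.4] rect [-776.1  131.7] [ 26.7 822.7] 0.1
brass [421. 155.] 65 z 97.3 mean [582.2 445.6] rect [582.  447.6] [52.1 20.6] 15.5
brass [359. 248.] 152 z 96.2 mean [646.4  22.1] rect [647.   25.1] [44.3 49.9] 48.9
```

play_rows(
  moves=[
    [0, 0, 0.12, 0, 0, 0, 1],
    [0, 0, 0.12, 0, 0, 0, 1],
    [0, 0, 0.12, 0, 0, 0, 1],
    [0, 0, 0.12, 0, 0, 0, 1],
    [0, 0, 0.12, 0, 0, 0, 1],
    [0, 0, 0.12, 0, 0, 0, 1],
    [0, 0, 0.12, 0, 0, 0, 1],
    [0, 0, 0.12, 0, 0, 0, 1],
    [0, 0, 0.12, 0, 0, 0, 1],
    [0, 0, 0, 0, 0, 0, 1],
  ],
)

```text
clock: 24.55
ee_pos: [645.6, 27.1, 176.1]
orientation: [[0.965, -0.262, -0.0], [-0.262, -0.965, 0.001], [-0.001, -0.001, -1.0]]
wrist_force: [-1.1, 4.0, 2.7]
grip_width: 17.7
grasp_force: 40.0
```

Run:
```python
from h import *
plan(645.5,26.5,175.6,-0.29);o=get_obs();print(o["grip_width"],o["grasp_force"],o["wrist_force"],o["wrist_torque"])
c=snap("scene");feats(cloud(c),c["color"])
```

```text
at [645.6  27.1 176.1] yaw -0.2652 j6 1.87
shift [0.0001 0.0006 0.0005] rows 1 each [0.0001 0.0006 0.0005]
turn [-0.0013  0.0006  0.0248] rows 1
17.66894005038385 40.00212907791138 [-1.0631323   4.02630446  2.65841837] [ 1.07155383e+00  4.67572617e-01 -4.47457137e-04]
red [369. 233.] 126 z 187.9 mean [671.5  17.8] rect [668.7  19.1] [16.7 53.3] 68.0
red [350. 254.] 80 z 100.7 mean [640.5 -13.1] rect [640.  -12.9] [33.7 17.9] 83.6
brass [84. 64.] 625 z 100.7 mean [-774.6   85.4] rect [-773.8  132.3] [819.3  28.2] 89.5
brass [421. 155.] 61 z 97.9 mean [583.7 446.5] rect [582.5 447.3] [51.  22.6] 19.7
brass [361. 249.] 140 z 96.2 mean [649.2  22. ] rect [645.5  25.7] [44.5 45.2] 83.4
```

play_rows(
  moves=[
    [0, 0, 0, 0, 0, 0, 0],
    [0, 0, 0, 0, 0, 0, 0],
    [0, 0, 0, 0, 0, 0, 0],
    [0, 0, 0, 0, 0, 0, 0],
    [0, 0, 0, 0, 0, 0, 0],
    [0, 0, 0, 0, 0, -0.02, 0],
    [0, 0, 0, 0, 0, -0.04, 0],
    [0, 0, -0.17, 0, 0, 0, 0],
    [0, 0, -0.17, 0, 0, 0, 0],
    [0, 0, -0.17, 0, 0, 0, 0],
  ],
)

```text
clock: 25.85
ee_pos: [646.0, 26.5, 237.5]
orientation: [[0.97, 0.245, 0.001], [0.245, -0.97, 0.001], [0.001, -0.0, -1.0]]
wrist_force: [0.6, 0.2, 0.6]
grip_width: 91.4
grasp_force: 0.0
```

play_rows(
  moves=[
    [0, 0, -0.17, 0, 0, 0, 0],
    [0, 0, -0.17, 0, 0, 0, 0],
    [0, 0, -0.17, 0, 0, 0, 0],
    [0, 0, -0.17, 0, 0, 0, 0],
    [0, 0, -0.17, 0, 0, 0, 0],
    [0, 0, -0.17, 0, 0, 0, 0],
    [0, 0, -0.17, 0, 0, 0, 0],
    [0, 0, -0.17, 0, 0, 0, 0],
    [0, 0, -0.17, 0, 0, 0, 0],
    [0, 0, -0.17, 0, 0, 0, 0],
  ],
)

```text
clock: 27.1
ee_pos: [646.0, 26.5, 237.4]
orientation: [[-0.368, 0.93, 0.001], [0.93, 0.368, 0.0], [0.0, 0.001, -1.0]]
wrist_force: [-0.2, 0.3, 0.2]
grip_width: 92.2
grasp_force: 0.0
```

play_rows(
  moves=[
    [0, 0, -0.17, 0, 0, 0, 0],
    [0, 0, -0.17, 0, 0, 0, 0],
    [0, 0, -0.17, 0, 0, 0, 0],
    [0, 0, -0.17, 0, 0, 0, 0],
    [0, 0, -0.17, 0, 0, 0, 0],
    [0, 0, -0.08, 0, 0, 0, 0],
    [0, 0, 0, 0, 0, 0, 0],
    [0, 0, 0, 0, 0, 0, 0],
  ],
)

```text
clock: 28.1
ee_pos: [645.7, 26.5, 236.5]
orientation: [[-0.963, 0.268, 0.0], [0.268, 0.963, 0.0], [-0.0, 0.001, -1.0]]
wrist_force: [0.0, -0.4, -0.4]
grip_width: 92.0
grasp_force: 0.0
```

Run:
```python
from h import *
plan(645.5,26.7,177,2.876);o=get_obs();print(o["grip_width"],o["wrist_force"])
c=snap("wrist");W=cloud(c);np.savez("w4.npz",W=W,im=c["color"]);feats(W,c["color"]);cv2.imwrite("pics/w4.png",c["color"])
c=snap("scene");feats(cloud(c),c["color"])
```

```text
at [645.7  26.5 236.5] yaw 2.87 j6 -1.26
shift [0.0003 0.0001 0.0595] rows 1 each [0.0003 0.0001 0.0595]
turn [ 0.0005  0.0001 -0.006 ] rows 1
91.98584237369806 [ 0.00458138 -0.35861074 -0.44917845]
blue [416.  81.] 774 z 127.1 mean [575.8 118. ] rect [575.9 118.6] [13.4 29.9] 2.1
blue [181. 158.] 669 z 127.2 mean [583.3 -69.2] rect [583.5 -70. ] [13.4 29.8] 2.8
red [321. 218.] 3827 z 187.7 mean [639.6  28.1] rect [643.8  27.1] [16.7 98.2] 75.5
red [275. 196.] 838 z 101.0 mean [638.5 -12.2] rect [639.  -12.7] [35.8 18.3] 81.5
brass [340. 188.] 497 z 96.0 mean [648.3  43.3] rect [647.7  44.8] [10.7 44.7] 75.4
brass [300. 188.] 472 z 96.0 mean [639.    9.6] rect [641.6   7.9] [10.5 44.5] 75.7
red [364. 228.] 229 z 187.8 mean [651.2  23.5] rect [648.8  24.7] [17.4 92.7] 73.2
red [350. 254.] 78 z 101.1 mean [640.8 -13.3] rect [640.4 -13. ] [34.1 18.7] 85.0
brass [84. 63.] 628 z 100.5 mean [-774.3   87.7] rect [-774.2  132.1] [825.1  25. ] 90.0
brass [421. 155.] 58 z 98.3 mean [584.4 445.7] rect [585.3 446.6] [47.9 26.3] 23.1
brass [361. 249.] 143 z 96.5 mean [649.9  21.7] rect [646.8  24.9] [41.6 46.4] 85.5
```

View pics/w4.png

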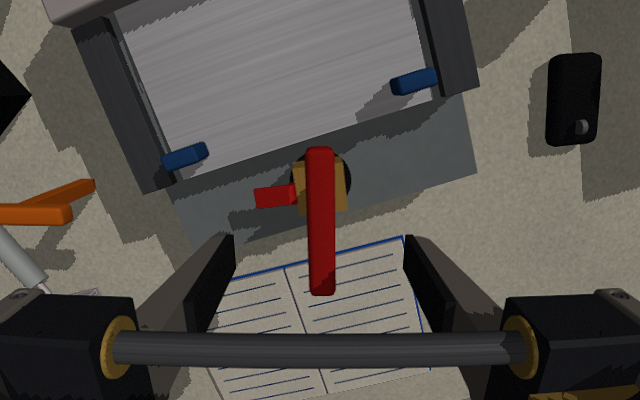

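The key stands in the lock at (320,165) with the tongue part way round, and the cover is home. Next I regrip the handle.

play_rows(
  moves=[
    [0, 0, -0.01, 0, 0, 0.03, 0],
    [0, 0, 0, 0, 0, 0.029, 0],
    [0, 0, 0, 0, 0, 0, 1],
    [0, 0, 0, 0, 0, 0, 1],
    [0, 0, 0, 0, 0, 0, 1],
    [0, 0, 0, 0, 0, 0, 1],
    [0, 0, 0, 0, 0, 0, 1],
    [0, 0, 0, 0, 0, 0, 1],
    [0, 0, 0, 0, 0, 0, 1],
    [0, 0, 0, 0, 0, 0, 1],
  ],
)

```text
clock: 29.45
ee_pos: [645.6, 26.7, 176.7]
orientation: [[-0.966, 0.257, -0.0], [0.257, 0.966, 0.001], [0.001, 0.001, -1.0]]
wrist_force: [0.7, 1.4, -1.1]
grip_width: 17.9
grasp_force: 40.0
```

play_rows(
  moves=[
    [0, 0, 0, 0, 0, 0, 1],
    [0, 0, 0, 0, 0, 0, 1],
    [0, 0, 0, 0, 0, 0, 1],
  ],
)

```text
clock: 29.82
ee_pos: [645.6, 26.7, 176.7]
orientation: [[-0.966, 0.257, -0.0], [0.257, 0.966, 0.001], [0.001, 0.001, -1.0]]
wrist_force: [0.1, 1.8, -1.0]
grip_width: 17.9
grasp_force: 40.0
```

play_rows(
  moves=[
    [0, 0, 0.12, 0, 0, 0, 1],
    [0, 0, 0.12, 0, 0, 0, 1],
    [0, 0, 0.12, 0, 0, 0, 1],
    [0, 0, 0.12, 0, 0, 0, 1],
    [0, 0, 0.12, 0, 0, 0, 1],
    [0, 0, 0.12, 0, 0, 0, 1],
    [0, 0, 0.12, 0, 0, 0, 1],
    [0, 0, 0.12, 0, 0, 0, 1],
    [0, 0, 0.12, 0, 0, 0, 1],
  ],
)

```text
clock: 30.95
ee_pos: [645.2, 26.7, 176.7]
orientation: [[-0.225, 0.974, -0.001], [0.974, 0.225, 0.001], [0.001, -0.001, -1.0]]
wrist_force: [-2.1, 2.4, 1.0]
grip_width: 17.7
grasp_force: 40.0
```

Run:
```python
from h import *
plan(645.5,26.7,177,1.5);o=get_obs();print(o["grip_width"],o["wrist_force"],o["wrist_torque"])
c=snap("scene");feats(cloud(c),c["color"])
c=snap("wrist");feats(cloud(c),c["color"])
```

```text
at [645.2  26.7 176.7] yaw 1.7981 j6 -0.19
shift [-0.      0.0003 -0.0003] rows 1 each [-0.      0.0003 -0.0003]
turn [-0.0012 -0.0007  0.2981] rows 2
17.683858608827613 [-2.14320103  2.39341058  1.047838  ] [0.47963764 0.12938027 0.17407727]
red [356. 234.] 229 z 187.6 mean [650.1   8.3] rect [650.6  12.1] [18.7 73.8] 17.5
brass [83. 64.] 626 z 100.6 mean [-774.4   65.3] rect [-772.7  132.8] [ 33.1 830.1] 0.1
brass [422. 155.] 58 z 96.8 mean [583.4 446.4] rect [583.1 447.8] [51.8 25.2] 21.5
brass [360. 249.] 147 z 96.3 mean [650.1  20.9] rect [646.3  24.7] [45.1 41.9] 23.7
blue [238.  49.] 1440 z 127.2 mean [577.2 119.1] rect [576.5 119. ] [14.2 29.6] 3.5
red [319. 245.] 5889 z 187.8 mean [641.4  40. ] rect [642.2  35.2] [17.1 81.2] 13.6
red [265. 220.] 1260 z 100.9 mean [608.   13.5] rect [607.7  12.7] [36.1 19.3] 18.6
brass [344. 209.] 658 z 96.0 mean [661.6  32.1] rect [660.5  32.6] [10.  44.1] 20.2
brass [292. 205.] 480 z 96.0 mean [625.1  26.8] rect [625.9  23.4] [ 8.6 37.6] 16.5
```

play_rows(
  moves=[
    [0, 0, 0.1, 0, 0, 0, 1],
    [0, 0, 0.1, 0, 0, 0, 1],
    [0, 0, 0.06, 0, 0, 0, 1],
  ],
)

```text
clock: 31.42
ee_pos: [645.1, 26.7, 176.7]
orientation: [[0.028, 1.0, -0.001], [1.0, -0.028, 0.001], [0.001, -0.001, -1.0]]
wrist_force: [-1.9, 2.2, 2.0]
grip_width: 17.7
grasp_force: 40.0
```

Run:
```python
from h import *
plan(645.5,26.7,177,1.5);o=get_obs();print(o["wrist_force"],o["wrist_torque"])
c=snap("wrist");feats(cloud(c),c["color"])
```

```text
at [645.1  26.7 176.7] yaw 1.5426 j6 0.07
shift [ 0.      0.0004 -0.0003] rows 1 each [ 0.      0.0004 -0.0003]
turn [-0.0015 -0.0006  0.0426] rows 1
[-1.85215799  2.22310736  2.04063008] [0.54837254 0.27843195 0.1352955 ]
blue [196.  77.] 1349 z 127.2 mean [577.7 119.2] rect [577.  119.1] [13.7 29.1] 1.7
red [318. 246.] 5880 z 187.8 mean [644.7  40.3] rect [644.4  35.5] [81.2 17.1] 88.9
red [265. 220.] 1266 z 100.9 mean [606.   22.9] rect [605.4  22.3] [36.  18.3] 6.2
brass [344. 209.] 645 z 95.9 mean [662.6  27.7] rect [663.1  28.8] [ 9.5 44.1] 0.8
brass [292. 205.] 489 z 95.9 mean [625.7  31.5] rect [625.6  28. ] [ 8.7 37.5] 2.5
```

play_rows(
  moves=[
    [0, 0, 0.04, 0, 0, 0, 1],
    [0, 0, 0.03, 0, 0, 0, 1],
  ],
)

```text
clock: 31.72
ee_pos: [645.2, 26.7, 176.7]
orientation: [[0.097, 0.995, -0.001], [0.995, -0.097, 0.001], [0.001, -0.001, -1.0]]
wrist_force: [-1.3, 2.8, 2.3]
grip_width: 18.0
grasp_force: 40.0
```

Run:
```python
from h import *
plan(645.5,26.7,177,1.5);o=get_obs();print(o["wrist_force"],o["wrist_torque"])
c=snap("wrist");feats(cloud(c),c["color"])
```

```text
at [645.2  26.7 176.7] yaw 1.4732 j6 0.14
shift [ 0.      0.0003 -0.0003] rows 1 each [ 0.      0.0003 -0.0003]
turn [-0.0013 -0.0006 -0.0268] rows 1
[-1.31643641  2.80833934  2.34631119] [0.66853685 0.43519577 0.14380581]
blue [187.  86.] 1347 z 127.2 mean [577.7 119.2] rect [577.  119.2] [13.9 29.6] 2.1
red [318. 246.] 5930 z 187.8 mean [645.8  40. ] rect [645.   35.2] [81.7 17.2] 84.9
red [264. 220.] 1259 z 100.9 mean [605.8  25.7] rect [605.3  25.2] [35.9 18.1] 1.9
brass [344. 209.] 637 z 95.9 mean [662.7  26.4] rect [663.4  27.4] [43.8  9.5] 86.8
brass [292. 205.] 497 z 95.9 mean [626.2  32.8] rect [625.9  29.2] [38.   8.7] 88.8
```

play_rows(
  moves=[
    [0, 0, 0.03, 0, 0, 0, 1],
    [0, 0, 0, 0, 0, 0, 1],
  ],
)

```text
clock: 32.02
ee_pos: [645.2, 26.7, 176.6]
orientation: [[0.128, 0.992, -0.001], [0.992, -0.128, 0.001], [0.0, -0.001, -1.0]]
wrist_force: [-2.7, 4.0, 2.8]
grip_width: 17.9
grasp_force: 40.0
```

Run:
```python
from h import *
o=get_obs();print(o["wrist_force"],o["wrist_torque"])
```

```text
[-2.68196402  3.98645808  2.80555358] [0.72598676 0.61705353 0.42127747]
```

play_rows(
  moves=[
    [0, 0, 0.03, 0, 0, 0, 1],
    [0, 0, 0, 0, 0, 0, 1],
  ],
)

```text
clock: 32.28
ee_pos: [645.3, 26.6, 176.6]
orientation: [[0.158, 0.987, -0.001], [0.987, -0.158, 0.0], [0.0, -0.001, -1.0]]
wrist_force: [-3.9, 4.2, 3.4]
grip_width: 17.7
grasp_force: 40.3
```

Run:
```python
from h import *
plan(645.5,26.7,177,1.5);o=get_obs();print(o["wrist_force"],o["wrist_torque"])
c=snap("wrist");feats(cloud(c),c["color"])
```

```text
at [645.3  26.6 176.6] yaw 1.4117 j6 0.2
shift [ 0.0001  0.0001 -0.0004] rows 1 each [ 0.0001  0.0001 -0.0004]
turn [-0.001  -0.0004 -0.0883] rows 1
[-3.88148895  4.18059066  3.35442841] [0.8293466  0.74869866 0.70982689]
blue [178.  95.] 1351 z 127.2 mean [577.8 119. ] rect [577.2 118.9] [13.9 29.6] 2.6
red [318. 247.] 5972 z 187.8 mean [646.5  39.7] rect [645.6  34.6] [82.6 17.3] 83.1
red [265. 223.] 1255 z 100.9 mean [605.9  25.8] rect [605.2  25.2] [35.9 18.3] 2.0
brass [343. 209.] 715 z 95.9 mean [662.2  25.5] rect [662.5  27.3] [44.3 11.2] 87.1
brass [291. 205.] 431 z 95.9 mean [625.9  34.1] rect [624.8  29.9] [37.2  8.5] 84.8
```

The torque rose to 0.7 N m while the tongue stayed still, so the lock is on its stop. I'll relax, let go and rise.

play_rows(
  moves=[
    [0, 0, -0.05, 0, 0, 0, 1],
    [0, 0, 0, 0, 0, 0, 0],
    [0, 0, 0, 0, 0, 0, 0],
    [0, 0, 0, 0, 0, 0, 0],
    [0, 0, 0, 0, 0, 0, 0],
    [0, 0, 0, 0, 0, 0, 0],
    [0, 0, 0, 0, 0, -0.02, 0],
    [0, 0, 0, 0, 0, -0.05, 0],
    [0, 0, 0, 0, 0, -0.05, 0],
    [0, 0, 0, 0, 0, 0, 0],
  ],
)

```text
clock: 33.58
ee_pos: [648.0, 26.6, 303.1]
orientation: [[0.109, 0.994, 0.009], [0.994, -0.109, 0.001], [0.002, 0.009, -1.0]]
wrist_force: [-0.1, -0.1, -0.7]
grip_width: 92.1
grasp_force: 0.0
```

Run:
```python
from h import *
o=get_obs();print(o["ee_pos"],o["wrist_force"],o["clock"],o["grip_width"])
c=snap("wrist");feats(cloud(c),c["color"]);cv2.imwrite("pics/w5.png",c["color"])
```

```text
[647.9880016   26.56711339 303.0791105 ] [-0.14726562 -0.11561966 -0.72477038] 33.575 92.08030168367479
blue [230.  90.] 499 z 127.3 mean [577.1 119.3] rect [576.6 119. ] [14.4 28.7] 0.9
blue [269. 272.] 361 z 127.1 mean [584.7 -69.1] rect [584.3 -70. ] [14.2 28.3] 1.1
red [314. 192.] 2378 z 187.8 mean [644.7  30.3] rect [644.5  27.6] [98.  16.9] 86.1
red [278. 179.] 573 z 101.0 mean [605.5  25.4] rect [605.1  25.1] [35.8 17.9] 2.2
brass [329. 171.] 442 z 96.0 mean [660.6  26.3] rect [661.3  27. ] [44.5 13.1] 87.3
brass [297. 172.] 314 z 96.2 mean [626.8  28.9] rect [626.4  25.9] [44.4 10. ] 89.0
```

View pics/w5.png

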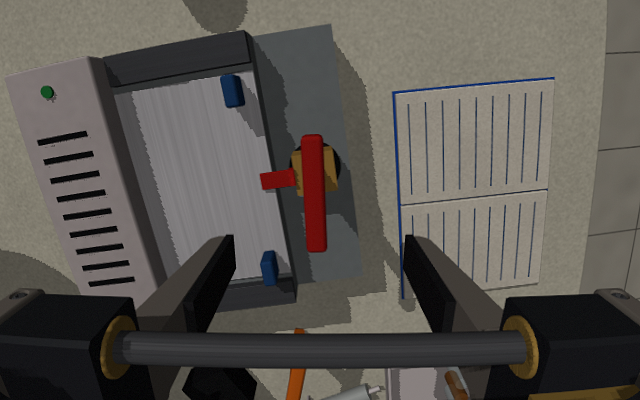

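The key is standing upright in the lock. The tongue at (278,180) lies over the edge of the closed cover, and both lugs are home.

```bash
python3 -c "
from workcell import hand_in
print(hand_in())"
```

```text
the job is handed in; nothing more can be done
None
```

The job is handed in at 33.6 s of the 72 s allowed: the cover is fully home, the lock is on its stop after one regrip, and the key stands in the lock with the arm clear.

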